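Hang the spare lens on the sprung hook and tug it to be sure

ROBOT

A 7-joint arm with a two-finger parallel gripper is mounted at the origin on the work surface. World frame = base frame: x ahead of the robot, y to its left, z up, the work surface at z = 0. Lengths are in m, angles in rad, forces in N, time in s.
With the tool pointing down it reaches from about 0.4 to 0.85 m from the base axis. Payload 10.4 kg.
Tool frame: the origin (TCP) lies between the finger pads; the fingertips stand 22 mm ahead of it and the grasp point (between the pads) lies 3 mm ahead of it; z points along the fingers, y is the line along which they close (so a half turn about z gives the same grasp; the last joint's range is limited). The gripper opens to 85 mm and grips with 20 to 120 N. Pads are 22 mm wide; open, the fingers measure 114 mm over their backs; the gripper's body (76 mm by 85 mm) begins 54 mm behind the grasp point. The pads swing forward as they close: fully open they stand 13 mm farther back than shut.
Start: joints at [-1.304, 0.332, -0.065, 1.46, 0.022, 1.35, -0.088], TCP at [0.179, 0.599, 0.229] pointing down, gripper open.
Joint ranges: [-2.6, 2.6], [-0.5, 2.12], [-1.47, 1.34], [0.16, 2.42], [-1.27, 4.41], [0.06, 2.06], [-2.6, 2.6]. Speed limits (rad/s): [2.22, 2.22, 2.79, 2.79, 3.14, 3.14, 3.14].

INTERFACE

Orientations are given as a unit quaternion [x, y, z, w].
In Python, from workcell import manip, camera, ticket, boxes_of, outline_of gives the robot as it stands.
- The arm moves only by the tool carry_out, never from a script. Its argument "deltas" is a list of rows, each a list of 5 numbers: the shift along the tool's x, y, z as a fraction of full scale, then the turn about the tool's z as a fraction of full scale, then the opening, from -1 (shut) to 1 (fully open), so that 0 is half open. In form: [[tx, ty, tz, spin, gripper], ...]. A call has 1 to 20 rows; each row is the pose to reach, as a shift and turn from the pose commanded when the call began, along the tool's axes at that moment; what a row does not reach only later rows make up. Full scale, the value 1, is 150 mm for a shift and 30 degrees for a turn. A row lasts 1/8 s, in which the tool goes at most 62.5 mm and 10.7 degrees, less where a joint would pass 70% of its speed; a pose out of reach is approached as far as the arm can. A call with a number of a shift or a turn outside -1 to 1 is refused whole. A call with a gripper value outside its range is refused whole. The fingers move at their own pace and stop on an object; "force" is the grip in N (left out, the last holds). Time passes only in rows, so rows that repeat a pose let the fingers close. It gives the time, the measured TCP pose, the force, the opening and the grip force at its end, in the units of the state.
- manip.get_obs(): the state, without advancing time (a new reading comes with each control period).
- camera(name): name is "side" or "top"; returns a dict with "img" (384x512x3 uint8, red, green, blue), "depth" (384x512 float32, m along the optical axis (not along the pixel's ray), 0 where there is no reading), "vertical_fov" (degrees; the focal length in pixels is half the picture's height over the tangent of half this angle, whatever the lens; pixels are square), "cx", "cy" (the principal point, pixels), "R" (3x3) and "t" (3): a world point X has camera coordinates R X + t. Camera axes: x right, y down, z forward; pixel columns grow to the right and rows downward; lengths in m; the calibration is good to about 2 mm. A picture is of the moment at which its call begins.
- ticket.hand_in(): hands the job in; it is judged then, once.
Trained networks look in a picture, given as the dict that the camera call returned (one of the last four; its "shot" number tells which), for a name from the list of things; names that differ only in an ending like _2 or _b are one class to them, and where a whole thing is asked for, a point or a joint stands for the part that bears it (a point fixed in the world has none). Each returns a list of dicts, best first, with "conf" (0 to 1); they miss things now and then, are a little off and sometimes report something else, mostly with a low value. They report only what shows in the picture. A call takes as long as a camera call. They do not tell look-alikes from the thing itself.
- boxes_of(query, picture): "position" ([x, y, z] in m, in world coordinates, good to about 4 mm: the middle of the surface that is visible of it).
- outline_of(query, picture): "region" (384x512 bool, what is visible of it).
The state is a dict: "clock": time; "joint_pos": joint angles; "joint_velocities": joint speeds; "tau": joint torques, N m; "position": TCP position; "ee_rot": TCP orientation; "ft_force": force on the tool from outside, world axes, zero at the start; "torque": the same for the moment, N m; "grip_width": opening from 0.0 (shut) to 1.0 (fully open); "grasp_force": force on a finger pad.
Only numpy, scipy, OpenCV 4.12 (cv2) and the standard library are available. Lean on these libraries where they do the work, as an engineer would, in place of code of your own. Each camera call takes 0.05 s, during which the arm holds its last target. There are 200 camera calls.

TASK

Lift the spare magnifying lens out of its slotted rack and hang it by its eye on the hook of the stand. While still holding it, tug it gently straight down: the hook first gives stiffly some way, then comes to its stop; there hold a steady pull of about 7 N for a second (never more than 10 N), and only then let go, leaving the lens hanging upright and still on the hook. Leave the other things on the counter alone.

Things in the scene. Friction and masses are not known exactly. Their poses are not given: they have to be found in the camera images.
- lens_tab (a point): Centre of the solid steel finger tab at the top of the spare lens, the place to grip: 10 mm thick (x), 20 mm wide (y), 48 mm tall (z). The lens stands upright, z up, its flat faces across x, the same from front and back. Eye, neck and round glass follow below in one piece. Gripping the 20 mm width (fingers closing along y) keeps the fingers clear of the hook.
- lens_eye (a point): Centre of the lens's square eye, 39 mm straight below the tab's centre: a steel frame of 5 mm wide bars, 10 mm thick (x), clear opening 24 mm wide (y) and 24 mm tall (z), open along the lens's x axis; its upper bar is 34 mm wide, right under the tab.
- lens: The spare lens as a whole: black-rimmed round glass, 64 mm in diameter and 10 mm thick, with neck, eye and tab above; 149 mm tall, 95 to 200 g. Origin at the lowest point of its rim, 125 mm below the tab's centre; axes as for the tab.
- rack: Fixed white slotted rack, 32 x 96 x 40 mm; origin at the centre of its underside, z up. The lens's rim stands 33 mm deep in its 12 mm wide slot, which runs along y: lift straight up by at least 50 mm to clear it.
- hook_seat (a point): Middle of the hook's seat, on the centre line of a level square steel bar (8 mm wide, 7 mm tall) that points along -x of this frame, roughly to the robot; z up. 13 mm along +x a 20 x 22 mm plate closes the seat; at the -x end is the upturned tip. The eye goes over the tip from the -x side, then down on to the bar between tip and plate; hung, its centre is 8.5 mm below this point.
- hook_tip (a point): Top of the hook's upturned tip, 7 mm thick and 8 mm wide: 16.5 mm along -x from the seat's middle and 10.5 mm above the bar's centre line.
- hook: The hook. Origin 130.5 mm along +x from the seat, on the axis of a 16 mm upright post ending 22 to 58 mm above the bar. The hook's sleeve stays put under the lens's weight, but slides stiffly down the post at a pull of about 1.5 to 4 N, for 8 to 45 mm (differs each time), until it meets a fixed collar. From there the hook only gives as a spring, about 4 N per mm.
- study_model_center (a point): A bystander: cream stone study model of an upper jaw, 60 x 55 x 26 mm; its centre. Not to be disturbed.
- band_pusher_center (a point): A bystander: band pusher lying on the counter, 14 mm thick black handle with a thin steel shaft, 155 mm long; its centre. Not to be disturbed.
- cutters_center (a point): A bystander: steel distal end cutters lying flat, 120 mm long, 45 mm across the handles, 10 mm thick; its centre. Not to be disturbed.
- bite_block_center (a point): A bystander: small stepped silicone bite block, 38 x 20 x 24 mm; its centre. Not to be disturbed.
Things that resemble listed ones, but are neither listed nor needed, are in the scene too. What is shaped like the lens but purple is not meant.

How it is judged:
By the outcome, as a careful person would: the job done as asked, in the order asked, and still so for the second after the job is handed in, with the robot touching nothing.
It also fails if it takes over 58 s, if anything falls off the work surface, if the arm or the gripper's body presses on something with over 40 N, if the wrist force passes 120 N, or if a joint passes its speed limit or range.

## Working session

There is one attempt and no reset: what is moved stays moved. The work goes in short steps, Python scripts to look and compute and a tool call to move; the robot and the scene stay as the last step left them, time stands still between calls to the robot, and variables do not carry over. Pictures are saved under pics/ and viewed, at most 10 in all, crops included, and the job is handed in when it is done.

Besides the shell and the picture viewer there is one more tool, called after "Emit:" by a JSON object that holds its "name" and its "arguments". carry_out: Moves the arm, as the interface text tells. Its arguments: {"type":"object","properties":{"deltas":{"type":"array","items":{"type":"array","items":{"type":"number"}}},"force":{"type":"number"}},"required":["deltas"]}

```bash
mkdir -p pics; cat > h.py <<'E'
import numpy as np, cv2
from workcell import manip, camera, ticket, boxes_of, outline_of
def f(p): return p["img"].shape[0]/2/np.tan(np.radians(p["vertical_fov"])/2)
def world(p,mask):
    v,u=np.nonzero(mask&(p["depth"]>0)); d=p["depth"][v,u]
    c=np.stack([(u-p["cx"])/f(p)*d,(v-p["cy"])/f(p)*d,d],1)
    return (c-p["t"])@p["R"], u, v
def pix(p,X):
    c=p["R"]@np.array(X)+p["t"]; return c[:2]/c[2]*f(p)+[p["cx"],p["cy"]]
def save(p,name,box=None,s=1):
    i=p["img"][:,:,::-1]
    if box: i=i[box[1]:box[3],box[0]:box[2]]
    cv2.imwrite("pics/"+name,cv2.resize(i,None,fx=s,fy=s,interpolation=cv2.INTER_CUBIC))
E
python3 - <<'E'
from h import *
np.set_printoptions(precision=4,suppress=True)
P={n:camera(n) for n in("side","top")}
for n,p in P.items():
    save(p,n+"0.png",s=1.5)
    print(n,"cam at",-p["R"].T@p["t"],"fwd",p["R"][2],f(p))
    for q in["lens_tab","lens_eye","lens","rack","hook_seat","hook_tip","hook","study_model_center","band_pusher_center","cutters_center","bite_block_center"]:
        for b in boxes_of(q,p)[:3]: print(q,np.array(b["position"]),round(b["conf"],2),pix(p,b["position"]).round())
o=manip.get_obs();print(o["position"],o["ee_rot"],o["ft_force"],o["grip_width"],o["clock"])
E
```

```text
side cam at [ 0.1615 -0.9927  1.0805] fwd [ 0.3013  0.6808 -0.6676] 437.46512424810675
lens_tab [ 0.5029 -0.226   0.0661] 0.7 [264. 252.]
lens_tab [ 0.5991 -0.2471  0.0851] 0.69 [296. 242.]
lens_tab [ 0.6873 -0.2339  0.1244] 0.51 [320. 221.]
lens_eye [ 0.5104 -0.2218  0.0667] 0.87 [265. 250.]
lens_eye [ 0.5972 -0.2403  0.0809] 0.64 [294. 242.]
lens_eye [ 0.6867 -0.2318  0.1217] 0.39 [320. 221.]
lens [ 0.6006 -0.2374  0.082 ] 0.7 [295. 241.]
lens [ 0.6855 -0.2318  0.117 ] 0.39 [319. 222.]
rack [ 0.589  -0.2581  0.0344] 0.67 [294. 257.]
hook_seat [0.6233 0.0788 0.1844] 0.62 [257. 154.]
hook_tip [0.6274 0.0802 0.1853] 0.5 [258. 153.]
hook [0.623  0.0793 0.1875] 0.56 [257. 153.]
study_model_center [ 0.5985 -0.4418  0.0158] 0.79 [328. 307.]
top cam at [ 0.4021 -0.0641  1.0896] fwd [ 0.1863 -0.0148 -0.9824] 381.5412510904802
lens_tab [ 0.6869 -0.223   0.0595] 0.81 [299. 158.]
lens_tab [ 0.5123 -0.2177  0.0676] 0.75 [299. 220.]
lens_tab [ 0.5951 -0.2333  0.0835] 0.46 [305. 189.]
lens_eye [ 0.505  -0.2204  0.0674] 0.56 [300. 223.]
lens_eye [ 0.6915 -0.2239  0.0658] 0.5 [299. 156.]
lens_eye [
[... 174 characters left out ...]
298. 193.]
rack [ 0.5981 -0.2343  0.0819] 0.52 [305. 188.]
hook_seat [0.6244 0.0826 0.1854] 0.52 [182. 169.]
hook_tip [0.619  0.0827 0.184 ] 0.57 [182. 171.]
hook_tip [0.3938 0.1068 0.0117] 0.24 [180. 265.]
hook [0.6227 0.0845 0.185 ] 0.77 [181. 169.]
hook [ 0.5971 -0.2315  0.0826] 0.63 [304. 188.]
study_model_center [ 0.5923 -0.435   0.0172] 0.8 [371. 194.]
study_model_center [ 0.786  -0.1072  0.0095] 0.44 [257. 130.]
band_pusher_center [0.3931 0.104  0.0123] 0.8 [181. 265.]
cutters_center [ 0.7853 -0.109   0.0086] 0.81 [257. 130.]
bite_block_center [0.4473 0.3106 0.0157] 0.54 [106. 245.]
[0.1786 0.599  0.2287] [ 0.1444  0.9895  0.     -0.    ] [ 0.1651 -0.0974 -0.3207] 1.00301468729333 1.2
```

View pics/side0.png

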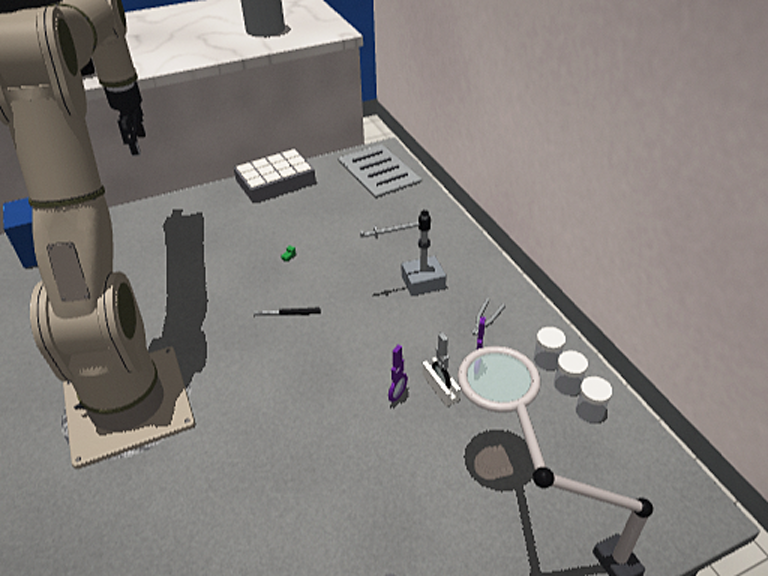

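View pics/top0.png

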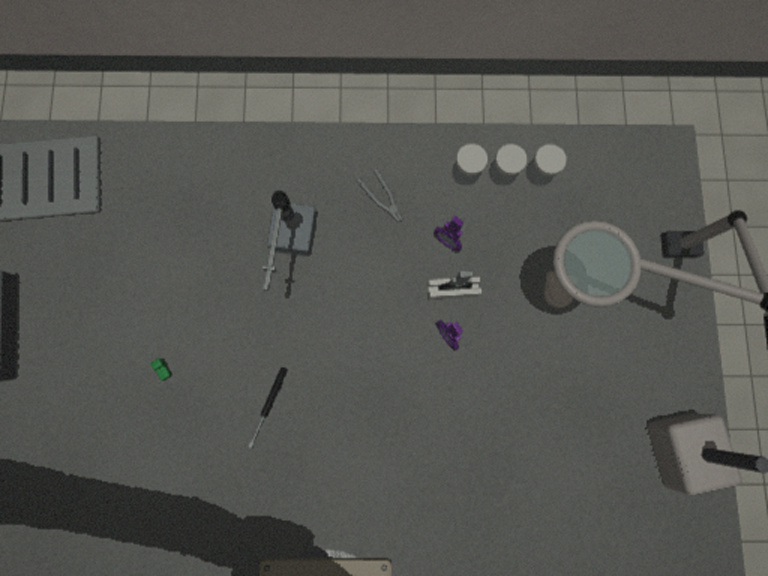

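The candidates are the purple look-alikes at side px (265,250) and (320,221), and the grey steel-tabbed lens in the white rack at side (295,238) and top (306,187). I choose the grey one. Next come a close crop and the geometry.

```bash
python3 - <<'E'
from h import *
np.set_printoptions(precision=4,suppress=True)
P={n:camera(n) for n in("side","top")}
a=cv2.resize(P["side"]["img"][205:275,250:350,::-1],None,fx=5,fy=5,interpolation=cv2.INTER_CUBIC)
b=cv2.resize(P["top"]["img"][170:205,275:330,::-1],None,fx=5,fy=5,interpolation=cv2.INTER_CUBIC)
c=cv2.resize(P["side"]["img"][135:195,235:300,::-1],None,fx=4,fy=4,interpolation=cv2.INTER_CUBIC)
d=cv2.resize(P["top"]["img"][120:200,165:215,::-1],None,fx=4,fy=4,interpolation=cv2.INTER_CUBIC)
im=np.zeros((600,800,3),np.uint8)
for k,(x,y) in zip((a,b,c,d),((0,0),(0,355),(510,0),(510,260))):
    h,w=min(k.shape[0],600-y),min(k.shape[1],800-x); im[y:y+h,x:x+w]=k[:h,:w]
cv2.imwrite("pics/crop1.png",im)
for n,p in P.items():
    X,u,v=world(p,np.ones((384,512),bool)); col=p["img"][v,u].astype(int)
    sel=lambda lo,hi:np.all((X>lo)&(X<hi),1)
    m=sel([.56,-.30,.10],[.63,-.17,.17]); 
    print(n,"tab",m.sum(),np.median(X[m],0),X[m].min(0),X[m].max(0))
    m=sel([.55,-.32,.034],[.65,-.15,.046])&(col.min(1)>(110 if n=="top" else 150))
    print("rack top",m.sum(),X[m].mean(0),X[m].min(0),X[m].max(0)); print(cv2.minAreaRect(X[m][:,:2].astype(np.float32)))
    m=sel([.55,0,.15],[.72,.15,.215])
    Y=X[m]; print("bar",m.sum(),Y.min(0),Y.max(0))
    for x in np.arange(.58,.73,.01):
        k=abs(Y[:,0]-x)<.005
        if k.sum(): print(round(x,3),k.sum(),np.median(Y[k],0),Y[k,2].max().round(4))
    m=sel([.70,-.05,.10],[.80,.15,.35]); print("post",X[m].min(0),X[m].max(0),np.median(X[m],0))
    m=sel([.4,-.6,.17],[.8,-.25,.6]); print("lamp",m.sum(),X[m].min(0),X[m].max(0))
E
```

```text
side tab 101 [ 0.5959 -0.2419  0.1365] [ 0.5929 -0.2533  0.1001] [ 0.6044 -0.2206  0.1606]
rack top 124 [ 0.5943 -0.2429  0.0407] [ 0.5798 -0.2854  0.0343] [ 0.6172 -0.1857  0.0451]
((0.5979122519493103, -0.23575493693351746), (0.03244929015636444, 0.09853005409240723), 4.72377347946167)
bar 217 [0.5661 0.0558 0.1515] [0.7192 0.0981 0.2147]
0.58 10 [0.5817 0.0904 0.185 ] 0.1878
0.59 8 [0.5913 0.0874 0.1844] 0.1873
0.6 18 [0.5987 0.0824 0.1879] 0.1969
0.61 8 [0.6102 0.0863 0.1826] 0.1859
0.62 9 [0.6186 0.0843 0.1852] 0.1893
0.63 9 [0.632  0.0823 0.1852] 0.188
0.64 7 [0.6411 0.0826 0.1839] 0.188
0.65 8 [0.6504 0.0812 0.1853] 0.1876
0.66 9 [0.6586 0.0778 0.1847] 0.1898
0.67 9 [0.6711 0.0761 0.1839] 0.1874
0.68 7 [0.6804 0.0769 0.1835] 0.1925
0.69 10 [0.6901 0.0726 0.1853] 0.1901
0.7 18 [0.7036 0.0714 0.1848] 0.1957
0.71 59 [0.7095 0.0658 0.1931] 0.2147
0.72 16 [0.7173 0.0634 0.1925] 0.2111
post [0.7007 0.0558 0.1003] [0.7287 0.0858 0.2147] [0.7116 0.0674 0.1735]
lamp 2124 [ 0.5319 -0.5999  0.2301] [ 0.6653 -0.3581  0.2918]
top tab 83 [ 0.5951 -0.2321  0.1412] [ 0.5921 -0.2511  0.1042] [
[... 279 characters left out ...]
.58 15 [0.5815 0.0898 0.1833] 0.186
0.59 14 [0.5899 0.089  0.184 ] 0.1861
0.6 36 [0.5979 0.0867 0.1876] 0.1935
0.61 15 [0.6107 0.0857 0.1842] 0.1861
0.62 15 [0.6195 0.0842 0.184 ] 0.186
0.63 16 [0.63   0.0831 0.1831] 0.1859
0.64 15 [0.6407 0.0821 0.1847] 0.1862
0.65 15 [0.6492 0.0803 0.1843] 0.1866
0.66 16 [0.6608 0.079  0.1842] 0.1871
0.67 13 [0.6715 0.0783 0.1837] 0.1851
0.68 15 [0.6794 0.0761 0.1838] 0.1865
0.69 15 [0.6917 0.0761 0.1836] 0.1867
0.7 44 [0.7019 0.0717 0.1902] 0.2088
0.71 64 [0.7093 0.0688 0.198 ] 0.2126
0.72 18 [0.7173 0.0701 0.2087] 0.2122
post [0.7    0.0591 0.1005] [0.7252 0.0857 0.2126] [0.7076 0.0688 0.1934]
lamp 3112 [ 0.5312 -0.5999  0.2305] [ 0.6659 -0.3563  0.2909]
```

View pics/crop1.png

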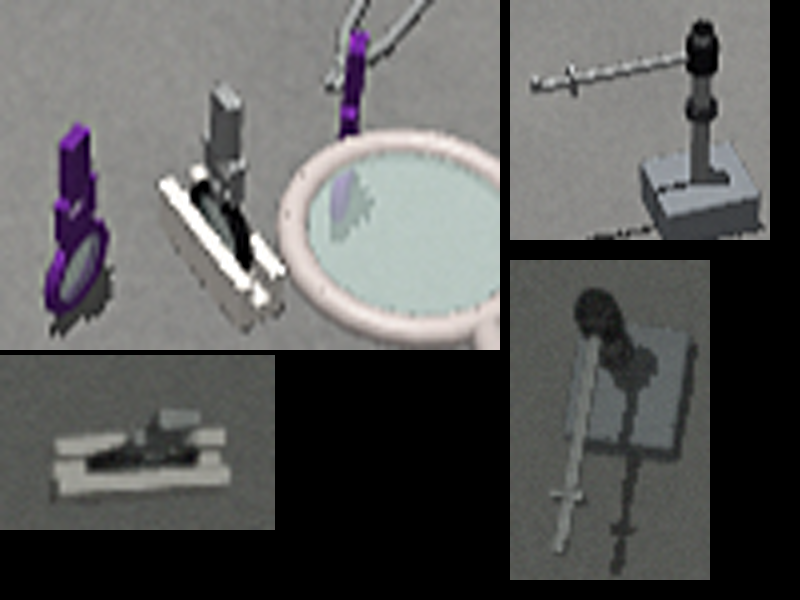

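The crop shows the grey steel tab and square eye over a black-rimmed glass, upright in the white rack, with its neighbours purple, so this is the right one. The hook's seat lies between the tip (about side px 244,156) and the plate (about 258,153). The sleeve sits above the collar on the post.

```bash
cat >> h.py <<'E'
from scipy.spatial.transform import Rotation as Rn
def plan(xyz,yaw=None):
    "yaw: world angle (deg) wanted for tool y"
    o=manip.get_obs(); R=Rn.from_quat(o["ee_rot"]).as_matrix()
    d=R.T@(np.array(xyz)-o["position"])/.15
    y=np.degrees(np.arctan2(R[1,1],R[0,1]))
    print("at",o["position"].round(4) if hasattr(o["position"],"round") else o["position"],"yaw",round(y,2),"shift frac",d.round(4),"spin", None if yaw is None else round(-(yaw-y)/30,3),"t",o["clock"],"F",np.round(o["ft_force"],2),"j",np.round(o["joint_pos"],2))
E
python3 - <<'E'
from h import *
np.set_printoptions(precision=4,suppress=True)
for n in("side","top"):
    p=camera(n);X,u,v=world(p,np.ones((384,512),bool))
    m=np.all((X>[.56,-.30,.125])&(X<[.63,-.17,.17]),1);T=X[m]
    print(n,len(T),T.min(0),T.max(0),np.percentile(T,[5,50,95],axis=0),cv2.minAreaRect(T[:,:2].astype(np.float32)))
    m=np.all((X>[.56,-.30,.085])&(X<[.63,-.17,.115]),1);T=X[m];print("eye",T.min(0),T.max(0))
    m=np.all((X>[.555,.06,.17])&(X<[.592,.12,.23]),1);T=X[m];print("hook end",T.min(0),T.max(0))
    m=np.all((X>[.57,.06,.175])&(X<[.69,.12,.2]),1);T=X[m];print("bar fit",np.polyfit(T[:,0],T[:,1],1))
    m=np.all((X>[.69,.03,.09])&(X<[.74,.12,.3]),1);T=X[m];c=p["img"][v,u][m].astype(int).sum(1)
    for z in np.arange(.09,.23,.006):
        k=abs(T[:,2]-z)<.003
        if k.sum():print(round(z,3),k.sum(),np.median(c[k]),np.median(T[k],0),np.ptp(T[k],axis=0))
E
```

```text
side 62 [ 0.5931 -0.2472  0.1268] [ 0.6058 -0.2274  0.1608] [[ 0.5934 -0.2468  0.1289]
 [ 0.5959 -0.2415  0.1475]
 [ 0.604  -0.2286  0.1591]] ((0.5994631052017212, -0.23722973465919495), (0.012460543774068356, 0.01995755173265934), 1.1650367975234985)
eye [ 0.594  -0.2545  0.0851] [ 0.6043 -0.2211  0.1141]
hook end [0.566  0.0838 0.1795] [0.59   0.0981 0.1939]
bar fit [-0.1244  0.1606]
0.09 5 215.0 [0.7104 0.0726 0.0913] [0.0135 0.0125 0.0025]
0.096 2 191.5 [0.7164 0.0653 0.0967] [0.0076 0.0071 0.0034]
0.102 9 217.0 [0.71   0.0667 0.1015] [0.0126 0.0156 0.0039]
0.108 8 167.0 [0.7124 0.0686 0.1074] [0.0126 0.0076 0.005 ]
0.114 1 114.0 [0.7147 0.0664 0.1123] [0. 0. 0.]
0.12 8 75.5 [0.7136 0.0647 0.1197] [0.022  0.0172 0.0054]
0.126 16 88.0 [0.7123 0.0638 0.1272] [0.0271 0.0281 0.0054]
0.132 17 194.0 [0.7099 0.0691 0.1311] [0.0278 0.0224 0.0052]
0.138 9 212.0 [0.712  0.0691 0.1388] [0.0123 0.0135 0.0055]
0.144 2 204.0 [0.7097 0.0652 0.1439] [0.0045 0.0064 0.0014]
0.15 7 191.0 [0.7124 0.068  0.1501] [0.0103 0.0096 0.0055]
0.156 5 195.0 [0.7132 0.0657 0.1561] [0.0084 0.0092 0.0057]
0.162 
[... 1328 characters left out ...]
8 3 150.0 [0.707  0.0707 0.138 ] [0.0006 0.0075 0.0017]
0.144 5 139.0 [0.7082 0.0676 0.1425] [0.0073 0.0079 0.0048]
0.15 2 118.5 [0.7071 0.0691 0.15  ] [0.0037 0.0046 0.003 ]
0.162 1 180.0 [0.7146 0.0599 0.1638] [0. 0. 0.]
0.168 4 87.0 [0.7032 0.0651 0.1699] [0.0065 0.0105 0.0053]
0.174 3 83.0 [0.7004 0.068  0.1756] [0.0075 0.01   0.0022]
0.18 14 104.5 [0.7019 0.0689 0.1802] [0.0272 0.0225 0.0049]
0.186 20 175.5 [0.6992 0.0727 0.1866] [0.0224 0.0195 0.0055]
0.192 20 108.0 [0.7069 0.0709 0.1938] [0.0277 0.025  0.0034]
0.198 33 97.0 [0.7063 0.0676 0.1969] [0.0237 0.0223 0.0041]
0.204 5 92.0 [0.7101 0.0695 0.2038] [0.0092 0.0142 0.0045]
0.21 43 94.0 [0.7137 0.0732 0.2096] [0.0175 0.0149 0.0056]
```

Emit:
{"name": "carry_out", "arguments": {"deltas": [[-0.3, -0.26, -0.2, 0, 1], [-0.6, -0.52, -0.27, 0, 1], [-0.86, -0.785, -0.27, 0, 1], [-0.86, -0.785, -0.27, 0, 1]], "force": 60}}

```text
clock: 1.9
position: [0.2719, 0.4458, 0.2702]
ee_rot: [0.148, 0.989, 0.0, 0.001]
ft_force: [-0.2, 0.5, -0.0]
grip_width: 0.999
grasp_force: 0.0
```

Emit:
{"name": "carry_out", "arguments": {"deltas": [[-0.3, -0.26, 0, 0, 1], [-0.6, -0.52, 0, 0, 1], [-0.9, -0.8, 0, 0, 1], [-0.9, -0.8, 0, 0, 1]]}}

```text
clock: 2.4
position: [0.366, 0.2923, 0.2696]
ee_rot: [0.148, 0.989, 0.0, 0.0]
ft_force: [0.3, 0.8, 0.4]
grip_width: 0.997
grasp_force: 0.0
```

Emit:
{"name": "carry_out", "arguments": {"deltas": [[-0.3, -0.26, 0, 0, 1], [-0.6, -0.52, 0, 0, 1], [-0.8, -0.8, 0, 0, 1], [-0.8, -0.8, 0, 0, 1]]}}

```text
clock: 2.9
position: [0.4455, 0.144, 0.2694]
ee_rot: [0.147, 0.989, 0.0, 0.0]
ft_force: [-0.5, 2.1, -1.0]
grip_width: 0.997
grasp_force: 0.0
```

Emit:
{"name": "carry_out", "arguments": {"deltas": [[-0.2, -0.27, 0, -0.3, 1], [-0.4, -0.55, 0, -0.6, 1], [-0.6, -0.8, 0, -0.66, 1], [-0.6, -0.8, 0, -0.66, 1]]}}

```text
clock: 3.4
position: [0.4972, 0.0041, 0.2693]
ee_rot: [-0.026, 1.0, -0.0, 0.0]
ft_force: [-0.0, -0.1, 0.0]
grip_width: 0.997
grasp_force: 0.0
```

```bash
python3 -c "
from h import *
plan([.598,-.2365,.22],93.5)"
```

```text
at [0.4972 0.0041 0.2693] yaw 93.02 shift frac [-0.5864 -1.6369  0.3301] spin -0.016 t 3.4 F [-0.01 -0.08  0.01] j [-0.64  0.01  0.55  1.75 -0.    1.38  1.53]
```

Emit:
{"name": "carry_out", "arguments": {"deltas": [[-0.15, -0.3, 0, 0, 1], [-0.3, -0.6, 0, 0, 1], [-0.4, -0.9, 0, 0, 1], [-0.4, -0.9, 0, 0, 1]]}}

```text
clock: 3.9
position: [0.5645, -0.1268, 0.2685]
ee_rot: [-0.027, 1.0, -0.001, -0.001]
ft_force: [-0.5, 2.2, -0.6]
grip_width: 0.999
grasp_force: 0.0
```

Emit:
{"name": "carry_out", "arguments": {"deltas": [[-0.1, -0.3, 0, 0, 1], [-0.18, -0.6, 0, 0, 1], [-0.187, -0.737, 0.15, -0.01, 1], [-0.187, -0.737, 0.33, -0.016, 1], [-0.187, -0.737, 0.33, -0.016, 1]]}}

```text
clock: 4.53
position: [0.598, -0.231, 0.2173]
ee_rot: [-0.034, 0.999, 0.001, -0.002]
ft_force: [-0.8, 0.9, -0.0]
grip_width: 1.001
grasp_force: 0.0
```

```bash
python3 -c "
from h import *
plan([.598,-.2365,.138],93.5)
p=camera('side');q=camera('top')
a=cv2.resize(p['img'][170:280,230:350,::-1],(480,440));b=cv2.resize(q['img'][130:240,250:330,::-1],(320,440))
cv2.imwrite('pics/pre.png',np.hstack([a,b]))
"
```

```text
at [ 0.598  -0.231   0.2173] yaw 93.84 shift frac [ 5.000e-04 -3.830e-02  5.287e-01] spin 0.011 t 4.525 F [-0.8   0.87 -0.03] j [-0.22  0.44  0.71  1.46 -0.29  1.35  2.14]
```

View pics/pre.png

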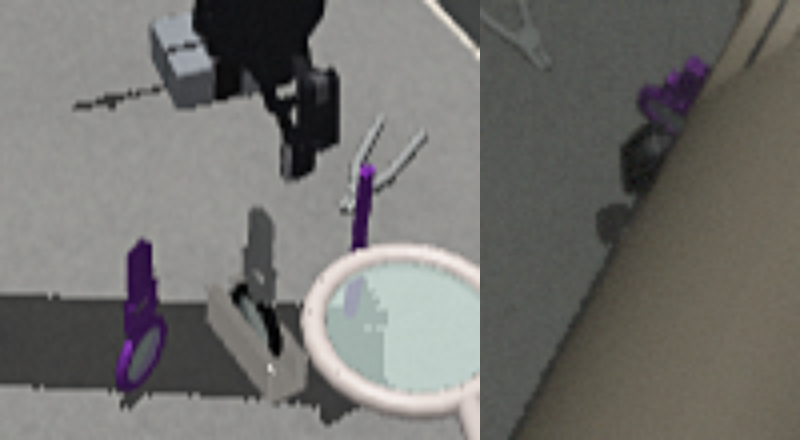

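The gripper hangs above the tab (side crop: tab about 260,240, fingertips about 300,170), clear of the lamp and both purple lenses. I let it settle, then descend.

Emit:
{"name": "carry_out", "arguments": {"deltas": [[0, 0, 0, 0, 1], [0, 0, 0, 0, 1], [0, 0, 0, 0, 1]]}}

```text
clock: 5.0
position: [0.5981, -0.2345, 0.2202]
ee_rot: [-0.032, 0.999, 0.0, 0.0]
ft_force: [0.4, 0.1, 0.3]
grip_width: 1.001
grasp_force: 0.0
```

```bash
python3 -c "
from h import *
plan([.598,-.2365,.138],93.5)"
```

```text
at [ 0.5981 -0.2345  0.2202] yaw 93.68 shift frac [ 0.0017 -0.0132  0.5477] spin 0.006 t 5.0 F [0.44 0.11 0.33] j [-0.22  0.44  0.71  1.46 -0.29  1.35  2.14]
```

Emit:
{"name": "carry_out", "arguments": {"deltas": [[0, -0.013, 0.15, 0, 1], [0, -0.013, 0.35, 0, 1], [0, -0.013, 0.5, 0, 1], [0, -0.013, 0.547, 0, 1], [0, -0.013, 0.547, 0, 1], [0, -0.013, 0.547, 0, 1]]}}

```text
clock: 5.75
position: [0.5986, -0.2368, 0.1388]
ee_rot: [-0.032, 0.999, -0.0, 0.001]
ft_force: [-1.2, -0.4, -0.6]
grip_width: 1.002
grasp_force: 0.0
```

Emit:
{"name": "carry_out", "arguments": {"deltas": [[0, 0, 0, 0, 0], [0, 0, 0, 0, -0.4], [0, 0, 0, 0, -0.8], [0, 0, 0, 0, -1], [0, 0, 0, 0, -1], [0, 0, 0, 0, -1], [0, 0, 0, 0, -1], [0, 0, 0, 0, -1]], "force": 60}}

```text
clock: 6.75
position: [0.5981, -0.2366, 0.1377]
ee_rot: [-0.032, 0.999, -0.0, 0.0]
ft_force: [0.2, -0.3, 1.6]
grip_width: 0.212
grasp_force: 58.6
```

Emit:
{"name": "carry_out", "arguments": {"deltas": [[0, 0, -0.05, 0, -1], [0, 0, -0.12, 0, -1], [0, 0, -0.22, 0, -1], [0, 0, -0.34, 0, -1], [0, 0, -0.5, 0, -1], [0, 0, -0.7, 0, -1], [0, 0, -0.9, 0, -1], [0, 0, -1, 0, -1], [0, 0, -1, 0, -1], [0, 0, -1, 0, -1], [0, 0, -1, 0, -1]]}}

```text
clock: 8.12
position: [0.5977, -0.2363, 0.2864]
ee_rot: [-0.032, 0.999, 0.0, -0.001]
ft_force: [-0.1, 0.2, -2.0]
grip_width: 0.21
grasp_force: 58.8
```

```bash
python3 - <<'E'
from h import *
np.set_printoptions(precision=4,suppress=True)
th=np.radians(-7.2); ex=np.array([np.cos(th),np.sin(th),0])
seat=np.array([.585,.0894,.181])
plan(seat-.06*ex+[0,0,.31-.181],82.8)
p=camera('side'); save(p,"lift.png",(225,110,355,250),4)
X,u,v=world(p,np.ones((384,512),bool))
m=np.all((X>[.56,-.30,.1])&(X<[.64,-.17,.35]),1);T=X[m]
for z in np.arange(.15,.33,.01):
    k=abs(T[:,2]-z)<.005
    if k.sum():print(round(z,3),k.sum(),T[k].min(0),T[k].max(0))
E
```

```text
at [ 0.5977 -0.2363  0.2864] yaw 93.68 shift frac [ 0.3382  2.2476 -0.1549] spin 0.363 t 8.125 F [-0.08  0.19 -2.03] j [-0.21  0.41  0.73  1.35 -0.27  1.48  2.13]
0.16 5 [ 0.5924 -0.2439  0.1611] [ 0.5954 -0.2301  0.1645]
0.17 32 [ 0.592  -0.2614  0.1654] [ 0.5986 -0.2109  0.1749]
0.18 33 [ 0.5914 -0.2656  0.1751] [ 0.6017 -0.209   0.1849]
0.19 34 [ 0.5915 -0.2685  0.185 ] [ 0.6028 -0.2107  0.1943]
0.2 31 [ 0.5918 -0.265   0.1951] [ 0.6051 -0.2066  0.2049]
0.21 33 [ 0.5921 -0.2662  0.2055] [ 0.6041 -0.2133  0.2149]
0.22 16 [ 0.5924 -0.2512  0.2155] [ 0.6018 -0.2215  0.2248]
0.23 35 [ 0.5924 -0.2535  0.2256] [ 0.6048 -0.22    0.2348]
0.24 17 [ 0.5944 -0.2525  0.2351] [ 0.6033 -0.2182  0.2445]
0.25 10 [ 0.5949 -0.2544  0.2457] [ 0.6038 -0.2203  0.2543]
0.26 26 [ 0.5929 -0.2543  0.2553] [ 0.6045 -0.2208  0.2629]
0.27 23 [ 0.5926 -0.2466  0.2652] [ 0.6026 -0.2239  0.2749]
0.28 13 [ 0.5933 -0.2478  0.2757] [ 0.6028 -0.2246  0.2822]
0.29 10 [ 0.5876 -0.253   0.2861] [ 0.6011 -0.2272  0.2947]
0.3 36 [ 0.5858 -0.2592  0.2951] [ 0.6068 -0.2192  0.3045]
0.31 39 [ 0.5845 -0.2599  0.3054] [ 0.6083 -0.2179  0.3147]
0.32 32 [ 0.5856 -0.2595  0.315 ] [ 0.6051 -0.2196  0.3246]
```

View pics/lift.png

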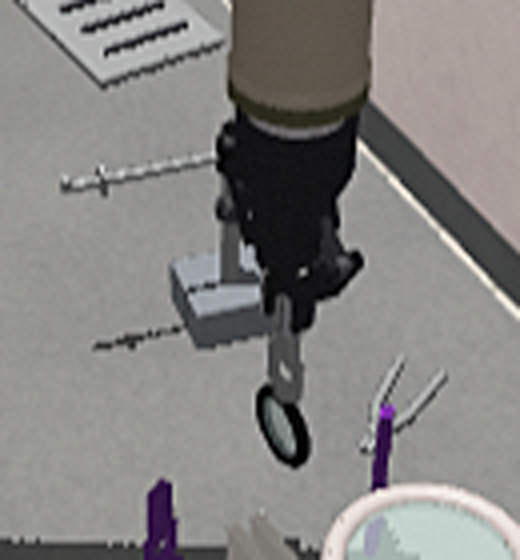

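The lens is gripped upright and clear of the rack (crop: tab about 285,320, eye about 288,375, glass about 283,428). I carry it across to a point in front of the hook tip.

Emit:
{"name": "carry_out", "arguments": {"deltas": [[0, 0.1, -0.05, 0, -1], [0.05, 0.3, -0.1, 0, -1], [0.1, 0.5, -0.15, 0, -1], [0.16, 0.7, -0.15, 0, -1], [0.2, 0.85, -0.15, 0, -1], [0.22, 0.95, -0.15, 0, -1]]}}

```text
clock: 8.93
position: [0.5558, -0.0944, 0.3106]
ee_rot: [-0.033, 0.999, 0.0, 0.0]
ft_force: [-0.3, 1.1, -1.9]
grip_width: 0.209
grasp_force: 58.9
```

Emit:
{"name": "carry_out", "arguments": {"deltas": [[0.02, 0.15, 0, 0.05, -1], [0.05, 0.35, 0, 0.1, -1], [0.1, 0.55, 0, 0.2, -1], [0.13, 0.75, 0, 0.3, -1], [0.15, 0.9, 0, 0.363, -1], [0.16, 0.95, 0, 0.363, -1], [0.16, 0.95, 0, 0.363, -1], [0.16, 0.95, 0, 0.363, -1]]}}

```text
clock: 9.93
position: [0.5231, 0.0429, 0.3102]
ee_rot: [0.064, 0.998, -0.0, 0.0]
ft_force: [-0.1, -0.7, -1.3]
grip_width: 0.214
grasp_force: 58.9
```

```bash
python3 - <<'E'
from h import *
th=np.radians(-7.2); ex=np.array([np.cos(th),np.sin(th),0])
seat=np.array([.585,.0894,.181])
plan(seat-.045*ex+[0,0,.0485],82.8)
E
```

```text
at [0.5231 0.0429 0.3102] yaw 82.71 shift frac [-0.0701  0.3592  0.5381] spin -0.003 t 9.925 F [-0.1  -0.7  -1.32] j [-0.72  0.07  0.59  1.62 -0.04  1.47  1.31]
```

Emit:
{"name": "carry_out", "arguments": {"deltas": [[0, 0.1, 0.05, 0, -1], [0, 0.2, 0.15, 0, -1], [0, 0.3, 0.25, 0, -1], [0, 0.359, 0.38, 0, -1], [0, 0.359, 0.48, 0, -1], [-0.03, 0.359, 0.538, 0, -1], [-0.03, 0.359, 0.538, 0, -1], [-0.03, 0.359, 0.538, 0, -1], [-0.03, 0.359, 0.538, 0, -1]]}}

```text
clock: 11.05
position: [0.5344, 0.0971, 0.2301]
ee_rot: [0.063, 0.998, 0.0, 0.0]
ft_force: [-0.3, -0.5, -2.4]
grip_width: 0.211
grasp_force: 58.8
```

```bash
python3 - <<'E'
from h import *
np.set_printoptions(precision=4,suppress=True)
th=np.radians(-7.2); ex=np.array([np.cos(th),np.sin(th),0]); ey=np.array([-ex[1],ex[0],0])
seat=np.array([.585,.0894,.181]); A=np.stack([ex,ey,[0,0,1]],1)
plan(seat+[0,0,.0485],82.8)
ims=[]
for n in("side","top"):
    p=camera(n);X,u,v=world(p,np.ones((384,512),bool));H=(X-seat)@A  # hook frame
    print(n)
    def s(lo,hi,t):
        m=np.all((H>lo)&(H<hi),1);T=H[m]
        if len(T):print(t,len(T),T.min(0),np.median(T,0),T.max(0))
    s([-.025,-.02,-.02],[-.006,.02,.03],"tip"); s([-.01,-.02,-.02],[.008,.02,.03],"bar");s([.01,-.02,-.02],[.03,.03,.03],"plate")
    for z in np.arange(-.06,.06,.008): s([-.08,-.045,z-.004],[-.03,.045,z+.004],"lens z=%.3f"%z)
    c=pix(p,seat-.03*ex+[0,0,-.01]).astype(int)
    ims.append(cv2.resize(p["img"][c[1]-40:c[1]+40,c[0]-40:c[0]+40,::-1],(400,400),interpolation=cv2.INTER_CUBIC))
cv2.imwrite("pics/hook.png",np.hstack(ims))
E
```

```text
at [0.5344 0.0971 0.2301] yaw 82.78 shift frac [-0.3412 -0.0083  0.004 ] spin -0.001 t 11.05 F [-0.3  -0.55 -2.44] j [-0.76  0.15  0.55  1.71 -0.08  1.31  1.25]
side
tip 15 [-0.0193 -0.0049 -0.0016] [-0.0144 -0.0009  0.0058] [-0.0081  0.0032  0.0135]
bar 16 [-0.0094 -0.0075 -0.0016] [-0.     -0.0012  0.0034] [0.008  0.0053 0.0065]
plate 25 [ 0.0114 -0.0109 -0.0076] [ 0.0165 -0.0031  0.0034] [0.0295 0.0078 0.0133]
lens z=-0.060 11 [-0.0546 -0.0281 -0.0636] [-0.0518  0.0001 -0.0603] [-0.0476  0.032  -0.0569]
lens z=-0.052 11 [-0.0533 -0.0281 -0.0557] [-0.0521 -0.0077 -0.0527] [-0.0473  0.0302 -0.0482]
lens z=-0.044 11 [-0.0534 -0.0313 -0.0476] [-0.052  -0.0235 -0.0438] [-0.0465  0.0309 -0.0402]
lens z=-0.036 11 [-0.054  -0.0322 -0.0395] [-0.0519 -0.0213 -0.0362] [-0.0447  0.0235 -0.0324]
lens z=-0.028 11 [-0.0544 -0.0276 -0.0309] [-0.0516 -0.0176 -0.0263] [-0.0453  0.0208 -0.0244]
lens z=-0.020 10 [-0.0544 -0.0289 -0.0232] [-0.0516 -0.0089 -0.0209] [-0.0465  0.003  -0.0175]
lens z=-0.012 5 [-0.0545 -0.0145 -0.016 ] [-0.0531 -0.0108 -0.0102] [-0.0514  0.0195 -0.0081]
lens z=-0.004 11 [-
[... 1316 characters left out ...]
8 -0.0245 -0.0346] [-0.0471 -0.0211 -0.0322]
lens z=-0.028 16 [-0.0564 -0.0243 -0.0316] [-0.0542 -0.018  -0.0263] [-0.0497  0.0163 -0.0243]
lens z=-0.020 5 [-0.0567 -0.0162 -0.0236] [-0.0554 -0.0091 -0.0223] [-0.0543 -0.0025 -0.0186]
lens z=-0.012 4 [-0.0563 -0.0155 -0.0122] [-0.0556  0.0001 -0.0112] [-0.0536  0.0063 -0.0109]
lens z=-0.004 3 [-0.0553 -0.0091 -0.0074] [-0.0551 -0.0066 -0.0068] [-0.0551  0.0104 -0.0067]
lens z=0.004 1 [-0.0556 -0.0129  0.0009] [-0.0556 -0.0129  0.0009] [-0.0556 -0.0129  0.0009]
lens z=0.020 4 [-0.0564 -0.0155  0.0178] [-0.0559 -0.0122  0.0188] [-0.0553 -0.0088  0.02  ]
lens z=0.052 1 [-0.0634 -0.0113  0.0545] [-0.0634 -0.0113  0.0545] [-0.0634 -0.0113  0.0545]
```

View pics/hook.png

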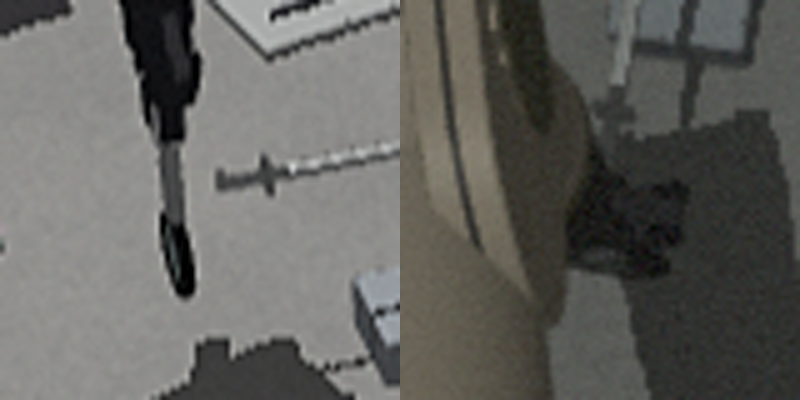

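The lens hangs from the gripper before the hook (left crop: lens about 175,220; tip about 222,180, plate about 268,175) and is centred in height and sideways. Now I thread it in gently.

Emit:
{"name": "carry_out", "arguments": {"deltas": [[-0.03, -0.004, 0.004, 0, -1], [-0.06, -0.008, 0.007, 0, -1], [-0.09, -0.008, 0.007, 0, -1], [-0.12, -0.008, 0.007, 0, -1], [-0.15, -0.008, 0.007, 0, -1], [-0.18, -0.008, 0.007, 0, -1], [-0.2, -0.008, 0.007, 0, -1], [-0.22, -0.008, 0.007, 0, -1], [-0.22, -0.008, 0.007, 0, -1]]}}

```text
clock: 12.28
position: [0.5668, 0.0917, 0.2284]
ee_rot: [0.063, 0.998, -0.0, -0.0]
ft_force: [0.3, 0.5, -1.5]
grip_width: 0.214
grasp_force: 58.9
```

Emit:
{"name": "carry_out", "arguments": {"deltas": [[0, 0, 0, 0, -1], [0, 0, 0, 0, -1]]}}

```text
clock: 12.52
position: [0.5666, 0.0918, 0.2284]
ee_rot: [0.063, 0.998, 0.0, 0.0]
ft_force: [1.2, -0.6, -2.0]
grip_width: 0.21
grasp_force: 58.9
```

Emit:
{"name": "carry_out", "arguments": {"deltas": [[-0.02, 0, 0, 0, -1], [-0.04, 0, 0, 0, -1], [-0.06, 0, 0, 0, -1], [-0.08, 0, 0, 0, -1], [-0.1, 0, 0, 0, -1], [-0.113, 0, 0, 0, -1], [-0.113, 0, 0, 0, -1], [-0.113, 0, 0, 0, -1]]}}

```text
clock: 13.52
position: [0.5835, 0.0896, 0.2284]
ee_rot: [0.063, 0.998, 0.0, -0.0]
ft_force: [-0.3, 0.2, -2.0]
grip_width: 0.216
grasp_force: 58.9
```

```bash
python3 - <<'E'
from h import *
np.set_printoptions(precision=4,suppress=True)
plan([.584,.0895,.2172],82.8)
p=camera("side"); save(p,"in.png",(215,110,305,200),6)
E
```

```text
at [0.5835 0.0896 0.2284] yaw 82.78 shift frac [-0.0037 -0.0003  0.0746] spin -0.001 t 13.525 F [-0.28  0.23 -2.03] j [-0.69  0.27  0.56  1.59 -0.15  1.33  1.34]
```

View pics/in.png

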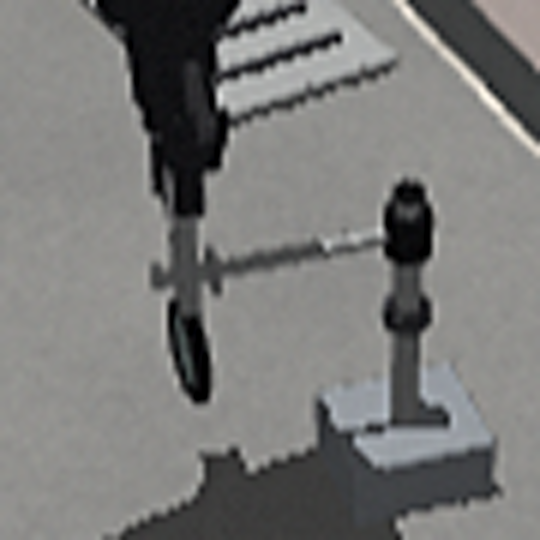

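The lens is between the tip (about 155,275) and the plate (about 212,270), and the sleeve stands above its collar (about 405,310). I lower it onto the bar.

Emit:
{"name": "carry_out", "arguments": {"deltas": [[0, 0, 0.01, 0, -1], [0, 0, 0.02, 0, -1], [0, 0, 0.03, 0, -1], [0, 0, 0.04, 0, -1], [0, 0, 0.05, 0, -1], [0, 0, 0.06, 0, -1], [0, 0, 0.06, 0, -1], [0, 0, 0.06, 0, -1]]}}

```text
clock: 14.58
position: [0.5835, 0.0896, 0.2194]
ee_rot: [0.063, 0.998, 0.0, 0.0]
ft_force: [-0.4, -0.4, -1.0]
grip_width: 0.21
grasp_force: 58.9
```

Emit:
{"name": "carry_out", "arguments": {"deltas": [[0, 0, 0.007, 0, -1], [0, 0, 0.014, 0, -1], [0, 0, 0.02, 0, -1], [0, 0, 0.027, 0, -1], [0, 0, 0.033, 0, -1], [0, 0, 0.033, 0, -1]]}}

```text
clock: 15.32
position: [0.5836, 0.0897, 0.2145]
ee_rot: [0.063, 0.998, 0.0, 0.0]
ft_force: [-0.8, 1.0, 1.9]
grip_width: 0.205
grasp_force: 59.2
```

Emit:
{"name": "carry_out", "arguments": {"deltas": [[0, 0, 0.007, 0, -1], [0, 0, 0.014, 0, -1], [0, 0, 0.02, 0, -1], [0, 0, 0.02, 0, -1]]}}

```text
clock: 15.82
position: [0.5835, 0.0896, 0.2114]
ee_rot: [0.063, 0.998, 0.0, -0.0]
ft_force: [-0.2, -0.4, 2.4]
grip_width: 0.213
grasp_force: 59.2
```

Emit:
{"name": "carry_out", "arguments": {"deltas": [[0, 0, 0.007, 0, -1], [0, 0, 0.014, 0, -1], [0, 0, 0.021, 0, -1], [0, 0, 0.028, 0, -1], [0, 0, 0.035, 0, -1], [0, 0, 0.042, 0, -1], [0, 0, 0.049, 0, -1], [0, 0, 0.056, 0, -1], [0, 0, 0.063, 0, -1], [0, 0, 0.067, 0, -1], [0, 0, 0.067, 0, -1]]}}

```text
clock: 17.2
position: [0.5835, 0.0896, 0.2013]
ee_rot: [0.063, 0.998, 0.0, -0.0]
ft_force: [0.4, -0.4, 1.4]
grip_width: 0.213
grasp_force: 59.2
```

```bash
python3 - <<'E'
from h import *
np.set_printoptions(precision=4,suppress=True)
for n in("side","top"):
    p=camera(n);X,u,v=world(p,np.ones((384,512),bool))
    m=np.all((X>[.60,.06,.12])&(X<[.685,.12,.22]),1);T=X[m];print(n,"bar z",np.median(T[:,2]),T[:,2].max())
p=camera("side");X,u,v=world(p,np.ones((384,512),bool))
m=np.all((X>[.695,.03,.09])&(X<[.74,.10,.3]),1);c=p["img"][v,u].astype(int).sum(1)
rows=sorted(set(v[m]))
for r in rows:
    k=m&(v==r); print(r,k.sum(),int(np.median(c[k])),np.median(X[k],0),end=" | ")
for _ in range(3):print(manip.get_obs()["ft_force"])
E
```

```text
side bar z 0.1688190774565868 0.1792380657938894
top bar z 0.1680993327550015 0.17200279776073915
140 5 238 [0.7181 0.0783 0.2113] | 141 6 33 [0.7142 0.0723 0.2103] | 142 5 46 [0.7151 0.0686 0.2115] | 143 4 46 [0.7105 0.0653 0.2089] | 144 4 160 [0.7128 0.0691 0.2034] | 145 4 219 [0.7128 0.0691 0.1983] | 146 6 224 [0.7123 0.0677 0.1944] | 147 8 227 [0.7129 0.0721 0.1858] | 148 8 140 [0.7111 0.0681 0.1841] | 149 8 102 [0.7104 0.0639 0.1831] | 150 8 36 [0.7096 0.0624 0.1816] | 151 10 35 [0.7077 0.0648 0.175 ] | 152 10 33 [0.7073 0.0655 0.1715] | 153 9 37 [0.7091 0.0647 0.1682] | 154 8 32 [0.7106 0.0641 0.1632] | 155 8 27 [0.7087 0.0629 0.1587] | 156 6 15 [0.709  0.0626 0.1578] | 157 4 119 [0.7128 0.0676 0.1476] | 158 6 221 [0.7144 0.0702 0.1414] | 159 8 224 [0.7134 0.0736 0.1324] | 160 8 204 [0.7126 0.0687 0.132 ] | 161 8 151 [0.7119 0.0655 0.1305] | 162 8 123 [0.7097 0.0635 0.1286] | 163 8 83 [0.7104 0.0636 0.1225] | 164 6 79 [0.7099 0.0618 0.1224] | 165 5 117 [0.7113 0.0675 0.1115] | 166 5 193 [0.7132 0.0711 0.1063] | 167 5 222 [0.7116 0.0684 0.1023] | 168 5 215 [0.7122 0.0689 0.0973] | 169 4 205 [0.7126 0.067  0.0946] | [ 0.7897 -0.541   1.5135]
[ 0.7897 -0.541   1.5135]
[ 0.7897 -0.541   1.5135]
```

Emit:
{"name": "carry_out", "arguments": {"deltas": [[0, 0, 0.007, 0, -1], [0, 0, 0.014, 0, -1], [0, 0, 0.021, 0, -1], [0, 0, 0.028, 0, -1], [0, 0, 0.035, 0, -1], [0, 0, 0.042, 0, -1], [0, 0, 0.049, 0, -1], [0, 0, 0.056, 0, -1], [0, 0, 0.063, 0, -1], [0, 0, 0.067, 0, -1], [0, 0, 0.067, 0, -1]]}}

```text
clock: 18.73
position: [0.5835, 0.0896, 0.1913]
ee_rot: [0.063, 0.998, 0.0, -0.0]
ft_force: [0.0, 0.2, 1.3]
grip_width: 0.212
grasp_force: 59.2
```

```bash
cat > gap.py <<'E'
from h import *
p=camera("side");X,u,v=world(p,np.ones((384,512),bool));c=p["img"][v,u].astype(int).sum(1)
m=np.all((X>[.695,.03,.09])&(X<[.74,.10,.3]),1)
for r in sorted(set(v[m])):
    k=m&(v==r); print(r,int(np.median(c[k])),round(float(np.median(X[k,2])),4),end=" | ")
E
python3 gap.py
```

```text
140 237 0.2116 | 141 34 0.2114 | 142 45 0.212 | 143 43 0.2072 | 144 157 0.2034 | 145 213 0.1972 | 146 213 0.1961 | 147 213 0.1918 | 148 210 0.1879 | 149 219 0.1809 | 150 176 0.1758 | 151 123 0.1727 | 152 60 0.1697 | 153 47 0.1663 | 154 29 0.1633 | 155 25 0.1595 | 156 30 0.1538 | 157 22 0.1512 | 158 17 0.1457 | 159 80 0.1356 | 160 190 0.1322 | 161 159 0.1283 | 162 111 0.1287 | 163 85 0.1247 | 164 82 0.1202 | 165 120 0.1113 | 166 193 0.1069 | 167 218 0.1016 | 168 215 0.0976 | 169 208 0.0954 | 170 209 0.0906 |
```

Emit:
{"name": "carry_out", "arguments": {"deltas": [[0, 0, 0.005, 0, -1], [0, 0, 0.01, 0, -1], [0, 0, 0.015, 0, -1], [0, 0, 0.02, 0, -1], [0, 0, 0.02, 0, -1]]}}

```text
clock: 19.4
position: [0.5835, 0.0897, 0.1882]
ee_rot: [0.063, 0.998, 0.0, -0.0]
ft_force: [-0.7, -0.9, 1.7]
grip_width: 0.215
grasp_force: 59.2
```

Emit:
{"name": "carry_out", "arguments": {"deltas": [[0, 0, 0.004, 0, -1], [0, 0, 0.007, 0, -1], [0, 0, 0.007, 0, -1]]}}

```text
clock: 19.77
position: [0.5835, 0.0896, 0.1872]
ee_rot: [0.063, 0.998, 0.0, -0.0]
ft_force: [-1.0, -0.7, 1.3]
grip_width: 0.211
grasp_force: 59.2
```

Emit:
{"name": "carry_out", "arguments": {"deltas": [[0, 0, 0.004, 0, -1], [0, 0, 0.007, 0, -1], [0, 0, 0.007, 0, -1]]}}

```text
clock: 20.15
position: [0.5835, 0.0896, 0.1862]
ee_rot: [0.063, 0.998, 0.0, -0.0]
ft_force: [-0.7, -0.6, 1.0]
grip_width: 0.211
grasp_force: 59.2
```

Emit:
{"name": "carry_out", "arguments": {"deltas": [[0, 0, 0.004, 0, -1], [0, 0, 0.008, 0, -1], [0, 0, 0.008, 0, -1]]}}

```text
clock: 20.52
position: [0.5835, 0.0896, 0.185]
ee_rot: [0.063, 0.998, 0.0, -0.0]
ft_force: [-0.2, -0.1, 1.2]
grip_width: 0.21
grasp_force: 59.2
```

Emit:
{"name": "carry_out", "arguments": {"deltas": [[0, 0, 0.004, 0, -1], [0, 0, 0.008, 0, -1], [0, 0, 0.008, 0, -1]]}}

```text
clock: 20.9
position: [0.5835, 0.0896, 0.1838]
ee_rot: [0.063, 0.998, 0.0, -0.0]
ft_force: [0.2, 0.5, 1.5]
grip_width: 0.21
grasp_force: 59.2
```

Emit:
{"name": "carry_out", "arguments": {"deltas": [[0, 0, 0.004, 0, -1], [0, 0, 0.008, 0, -1], [0, 0, 0.008, 0, -1]]}}

```text
clock: 21.28
position: [0.5835, 0.0896, 0.1826]
ee_rot: [0.063, 0.998, 0.0, -0.0]
ft_force: [0.0, -0.5, 2.7]
grip_width: 0.215
grasp_force: 59.2
```

Emit:
{"name": "carry_out", "arguments": {"deltas": [[0, 0, 0.003, 0, -1], [0, 0, 0.003, 0, -1], [0, 0, 0.003, 0, -1]]}}

```text
clock: 21.65
position: [0.5835, 0.0897, 0.1822]
ee_rot: [0.063, 0.998, 0.0, -0.0]
ft_force: [-0.6, 0.0, 1.3]
grip_width: 0.208
grasp_force: 59.2
```

Emit:
{"name": "carry_out", "arguments": {"deltas": [[0, 0, 0.004, 0, -1], [0, 0, 0.007, 0, -1], [0, 0, 0.007, 0, -1]]}}

```text
clock: 22.02
position: [0.5835, 0.0896, 0.1811]
ee_rot: [0.063, 0.998, 0.0, -0.0]
ft_force: [-0.3, 0.6, 2.0]
grip_width: 0.209
grasp_force: 59.2
```

```bash
python3 gap.py
```

```text
140 231 0.2121 | 141 30 0.2113 | 142 44 0.2115 | 143 52 0.2093 | 144 163 0.2035 | 145 215 0.2007 | 146 212 0.1947 | 147 211 0.1908 | 148 212 0.187 | 149 210 0.1808 | 150 213 0.1793 | 151 225 0.1722 | 152 230 0.1665 | 153 132 0.1641 | 154 62 0.1618 | 155 31 0.16 | 156 32 0.1544 | 157 34 0.1508 | 158 35 0.1461 | 159 32 0.1423 | 160 28 0.137 | 161 46 0.1313 | 162 80 0.1272 | 163 99 0.1244 | 164 83 0.1232 | 165 121 0.11 | 166 192 0.107 | 167 217 0.1012 | 168 217 0.0959 | 169 210 0.0916 | 170 195 0.0918 |
```

Very near the stop now, so I continue in small steps.

Emit:
{"name": "carry_out", "arguments": {"deltas": [[0, 0, 0.004, 0, -1], [0, 0, 0.007, 0, -1], [0, 0, 0.007, 0, -1]]}}

```text
clock: 22.45
position: [0.5835, 0.0897, 0.1801]
ee_rot: [0.063, 0.998, 0.0, -0.0]
ft_force: [0.2, -0.1, 0.7]
grip_width: 0.209
grasp_force: 59.2
```

Emit:
{"name": "carry_out", "arguments": {"deltas": [[0, 0, 0.004, 0, -1], [0, 0, 0.007, 0, -1], [0, 0, 0.007, 0, -1]]}}

```text
clock: 22.82
position: [0.5835, 0.0896, 0.179]
ee_rot: [0.063, 0.998, 0.0, -0.0]
ft_force: [-0.5, 1.6, 1.5]
grip_width: 0.211
grasp_force: 59.2
```

Emit:
{"name": "carry_out", "arguments": {"deltas": [[0, 0, 0.004, 0, -1], [0, 0, 0.007, 0, -1], [0, 0, 0.007, 0, -1]]}}

```text
clock: 23.2
position: [0.5835, 0.0897, 0.178]
ee_rot: [0.063, 0.998, 0.0, -0.0]
ft_force: [-0.4, -0.6, 2.8]
grip_width: 0.212
grasp_force: 59.2
```

Emit:
{"name": "carry_out", "arguments": {"deltas": [[0, 0, 0.002, 0, -1], [0, 0, 0.004, 0, -1], [0, 0, 0.004, 0, -1]]}}

```text
clock: 23.58
position: [0.5835, 0.0896, 0.1774]
ee_rot: [0.063, 0.998, 0.0, 0.0]
ft_force: [-0.7, 0.2, 1.9]
grip_width: 0.214
grasp_force: 59.2
```

Emit:
{"name": "carry_out", "arguments": {"deltas": [[0, 0, 0.004, 0, -1], [0, 0, 0.006, 0, -1], [0, 0, 0.006, 0, -1]]}}

```text
clock: 23.95
position: [0.5836, 0.0896, 0.1766]
ee_rot: [0.063, 0.998, 0.0, 0.0]
ft_force: [-0.4, 0.0, 4.5]
grip_width: 0.211
grasp_force: 59.4
```

Emit:
{"name": "carry_out", "arguments": {"deltas": [[0, 0, 0.001, 0, -1]]}}

```text
clock: 24.08
position: [0.5836, 0.0897, 0.1764]
ee_rot: [0.063, 0.998, 0.0, 0.0]
ft_force: [-0.6, 0.2, 3.6]
grip_width: 0.214
grasp_force: 59.4
```

Emit:
{"name": "carry_out", "arguments": {"deltas": [[0, 0, 0, 0, -1]]}}

```text
clock: 24.2
position: [0.5836, 0.0897, 0.1764]
ee_rot: [0.063, 0.998, 0.0, 0.0]
ft_force: [-1.0, 0.1, 3.6]
grip_width: 0.211
grasp_force: 59.4
```

Emit:
{"name": "carry_out", "arguments": {"deltas": [[0, 0, 0, 0, -1]]}}

```text
clock: 24.32
position: [0.5836, 0.0897, 0.1764]
ee_rot: [0.063, 0.998, 0.0, 0.0]
ft_force: [-0.7, -1.0, 4.7]
grip_width: 0.215
grasp_force: 59.4
```

Mean vertical force is about 4.1 N at the wrist, so with the lens weight of about 1.9 N the load on the hook is about 6 N. I add a little more and hold it for over a second.

Emit:
{"name": "carry_out", "arguments": {"deltas": [[0, 0, 0.0025, 0, -1], [0, 0, 0.0025, 0, -1]]}}

```text
clock: 24.58
position: [0.5836, 0.0896, 0.1761]
ee_rot: [0.063, 0.998, 0.0, 0.0]
ft_force: [0.1, -0.3, 4.6]
grip_width: 0.21
grasp_force: 59.5
```

Emit:
{"name": "carry_out", "arguments": {"deltas": [[0, 0, 0, 0, -1]]}}

```text
clock: 24.7
position: [0.5836, 0.0896, 0.1761]
ee_rot: [0.063, 0.998, 0.0, 0.0]
ft_force: [-0.9, 0.8, 6.3]
grip_width: 0.208
grasp_force: 59.5
```

Emit:
{"name": "carry_out", "arguments": {"deltas": [[0, 0, 0, 0, -1]]}}

```text
clock: 24.82
position: [0.5835, 0.0896, 0.176]
ee_rot: [0.063, 0.998, 0.0, 0.0]
ft_force: [-0.2, -0.2, 4.7]
grip_width: 0.211
grasp_force: 59.5
```

Emit:
{"name": "carry_out", "arguments": {"deltas": [[0, 0, 0, 0, -1]]}}

```text
clock: 24.95
position: [0.5835, 0.0896, 0.176]
ee_rot: [0.063, 0.998, 0.0, 0.0]
ft_force: [-0.5, -0.0, 4.4]
grip_width: 0.21
grasp_force: 59.5
```

Emit:
{"name": "carry_out", "arguments": {"deltas": [[0, 0, 0.0015, 0, -1], [0, 0, 0.0015, 0, -1], [0, 0, 0.0015, 0, -1], [0, 0, 0.0015, 0, -1]]}}

```text
clock: 25.45
position: [0.5835, 0.0896, 0.1758]
ee_rot: [0.063, 0.998, 0.0, 0.0]
ft_force: [-0.7, -0.3, 5.7]
grip_width: 0.211
grasp_force: 59.5
```

Emit:
{"name": "carry_out", "arguments": {"deltas": [[0, 0, 0, 0, -1], [0, 0, 0, 0, -1], [0, 0, 0, 0, -1], [0, 0, 0, 0, -1]]}}

```text
clock: 25.95
position: [0.5836, 0.0897, 0.1758]
ee_rot: [0.063, 0.998, 0.0, 0.0]
ft_force: [-0.5, 0.8, 5.0]
grip_width: 0.214
grasp_force: 59.5
```

Emit:
{"name": "carry_out", "arguments": {"deltas": [[0, 0, 0, 0, -1], [0, 0, 0, 0, -1]]}}

```text
clock: 26.2
position: [0.5836, 0.0896, 0.1758]
ee_rot: [0.063, 0.998, 0.0, 0.0]
ft_force: [-0.2, -0.3, 5.6]
grip_width: 0.213
grasp_force: 59.5
```

Emit:
{"name": "carry_out", "arguments": {"deltas": [[0, 0, 0, 0, -1], [0, 0, 0, 0, -1]]}}

```text
clock: 26.45
position: [0.5835, 0.0897, 0.1758]
ee_rot: [0.063, 0.998, 0.0, 0.0]
ft_force: [0.0, -0.6, 5.9]
grip_width: 0.216
grasp_force: 59.5
```

Emit:
{"name": "carry_out", "arguments": {"deltas": [[0, 0, 0, 0, -1], [0, 0, 0, 0, -1], [0, 0, 0, 0, -1], [0, 0, 0, 0, -1], [0, 0, -0.003, 0, -1], [0, 0, -0.006, 0, -1], [0, 0, -0.008, 0, -1], [0, 0, -0.008, 0, -1], [0, 0, -0.008, 0, -1]]}}

```text
clock: 27.58
position: [0.5835, 0.0896, 0.1769]
ee_rot: [0.063, 0.998, 0.0, -0.0]
ft_force: [-0.2, 0.1, 2.7]
grip_width: 0.21
grasp_force: 59.5
```

Emit:
{"name": "carry_out", "arguments": {"deltas": [[0, 0, 0, 0, -1]]}}

```text
clock: 27.7
position: [0.5834, 0.0896, 0.1769]
ee_rot: [0.063, 0.998, 0.0, -0.0]
ft_force: [-0.9, 1.0, 3.2]
grip_width: 0.215
grasp_force: 59.5
```

Emit:
{"name": "carry_out", "arguments": {"deltas": [[0, 0, 0, 0, -1]]}}

```text
clock: 27.82
position: [0.5835, 0.0897, 0.1769]
ee_rot: [0.063, 0.998, 0.0, -0.0]
ft_force: [-0.6, 1.1, 3.4]
grip_width: 0.211
grasp_force: 59.5
```

Emit:
{"name": "carry_out", "arguments": {"deltas": [[0, 0, -0.003, 0, -1], [0, 0, -0.005, 0, -1], [0, 0, -0.005, 0, -1]]}}

```text
clock: 28.2
position: [0.5835, 0.0897, 0.1776]
ee_rot: [0.063, 0.998, 0.0, -0.0]
ft_force: [0.6, 0.9, 2.0]
grip_width: 0.211
grasp_force: 59.4
```

Emit:
{"name": "carry_out", "arguments": {"deltas": [[0, 0, 0, 0, -1]]}}

```text
clock: 28.32
position: [0.5834, 0.0896, 0.1776]
ee_rot: [0.063, 0.998, 0.0, -0.0]
ft_force: [-0.6, -0.3, 2.0]
grip_width: 0.212
grasp_force: 59.4
```

Emit:
{"name": "carry_out", "arguments": {"deltas": [[0, 0, 0, 0, -1]]}}

```text
clock: 28.45
position: [0.5835, 0.0896, 0.1776]
ee_rot: [0.063, 0.998, 0.0, -0.0]
ft_force: [-0.3, -0.6, 1.7]
grip_width: 0.211
grasp_force: 59.4
```

Emit:
{"name": "carry_out", "arguments": {"deltas": [[0, 0, -0.0025, 0, -1], [0, 0, -0.003, 0, -1], [0, 0, -0.003, 0, -1], [0, 0, -0.003, 0, -1]], "force": 20}}

```text
clock: 28.95
position: [0.5835, 0.0896, 0.1781]
ee_rot: [0.063, 0.998, 0.0, -0.0]
ft_force: [-0.7, 0.4, 1.0]
grip_width: 0.212
grasp_force: 59.3
```

Emit:
{"name": "carry_out", "arguments": {"deltas": [[0, 0, 0, 0, -0.55], [0, 0, 0, 0, -0.5], [0, 0, 0, 0, -0.45], [0, 0, 0, 0, -0.4], [0, 0, 0, 0, -0.3], [0, 0, 0, 0, -0.1], [0, 0, 0, 0, 0.2], [0, 0, 0, 0, 0.5], [0, 0, 0, 0, 0.5], [0, 0, 0, 0, 0.5]]}}

```text
clock: 30.2
position: [0.5835, 0.0897, 0.1782]
ee_rot: [0.063, 0.998, 0.0, 0.0]
ft_force: [0.8, 0.2, 0.0]
grip_width: 0.748
grasp_force: 0.0
```

```bash
python3 - <<'E'
from h import *
print(manip.get_obs()["clock"]); p=camera("side"); save(p,"open.png",(215,110,305,200),6)
E
```

```text
30.2
```

View pics/open.png

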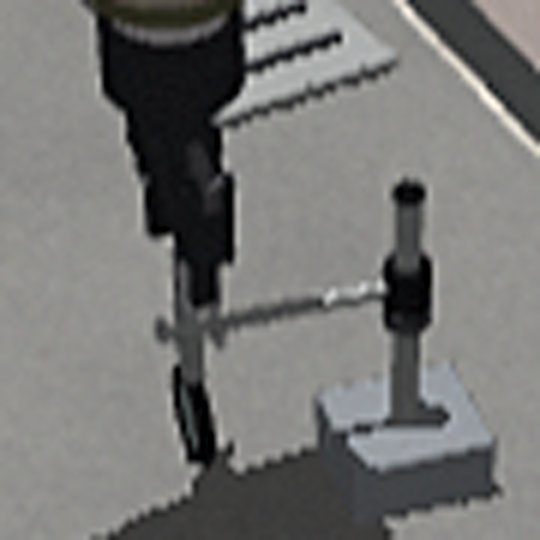

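The lens hangs on the hook (eye about 188,330, glass about 195,420), the sleeve is down on its collar (about 408,300), and the fingers are open beside the tab. I retreat straight up.

Emit:
{"name": "carry_out", "arguments": {"deltas": [[0, 0, -0.05, 0, 0.5], [0, 0, -0.13, 0, 0.5], [0, 0, -0.25, 0, 0.5], [0, 0, -0.4, 0, 0.5], [0, 0, -0.6, 0, 0.5], [0, 0, -0.8, 0, 0.5], [0, 0, -0.95, 0, 0.5], [0, 0, -1, 0, 0.5], [0, 0, -1, 0, 0.5]]}}

```text
clock: 31.38
position: [0.5836, 0.0896, 0.3285]
ee_rot: [0.063, 0.998, 0.0, 0.0]
ft_force: [0.6, -0.9, -1.1]
grip_width: 0.753
grasp_force: 0.0
```

Emit:
{"name": "carry_out", "arguments": {"deltas": [[0, 0, 0, 0, 0.5], [0, 0, 0, 0, 0.5], [0, 0, 0, 0, 0.5], [0, 0, 0, 0, 0.5], [0, 0, 0, 0, 0.5], [0, 0, 0, 0, 0.5], [0, 0, 0, 0, 0.5], [0, 0, 0, 0, 0.5], [0, 0, 0, 0, 0.5], [0, 0, 0, 0, 0.5], [0, 0, 0, 0, 0.5], [0, 0, 0, 0, 0.5]]}}

```text
clock: 32.88
position: [0.5835, 0.0896, 0.3281]
ee_rot: [0.063, 0.998, 0.0, 0.0]
ft_force: [0.3, 0.3, -0.2]
grip_width: 0.747
grasp_force: 0.0
```

```bash
python3 - <<'E'
from h import *
p=camera("side"); q=camera("side")
print(manip.get_obs()["clock"],np.abs(p["img"].astype(int)-q["img"])[110:200,215:305].max())
a=cv2.resize(q["img"][110:200,215:305,::-1],(400,400),interpolation=cv2.INTER_CUBIC)
b=cv2.resize(q["img"][:,:,::-1],(400,300))
cv2.imwrite("pics/end.png",np.hstack([a,np.pad(b,((0,100),(0,0),(0,0)))]))
E
```

```text
32.975 13
```

View pics/end.png

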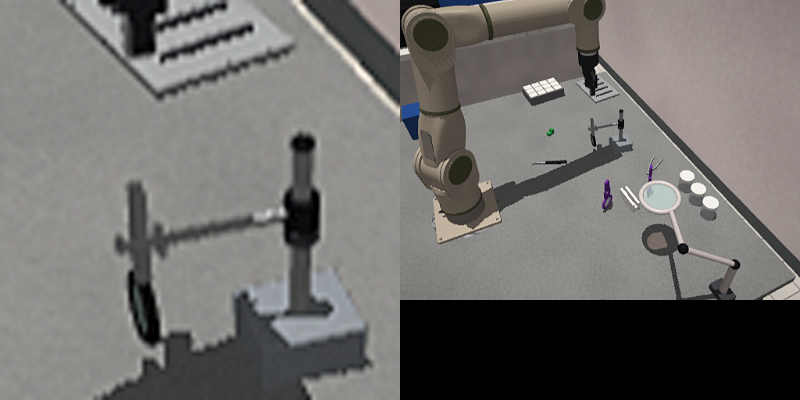

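The lens hangs upright and still between the tip (about 122,243) and the plate (about 160,240). The gripper is clear and the other things are unmoved.

```bash
python3 -c "
from workcell import ticket
print(ticket.hand_in())"
```

```text
the job is handed in; nothing more can be done
None
```

The spare lens hangs upright and still on the hook; I tugged it down to the stop, held about 7.4 N on the hook (5.5 N at the wrist plus the lens's 1.9 N weight) for over a second, then let go and handed the job in at about 33 s.

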